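Offer up a hinge leaf and hold it for the pin

ROBOT

A 6-joint arm with a two-finger parallel gripper is mounted at the origin on a cart in front of the work surface, level with it; the furniture and walls round the work are solid. World frame = base frame: x ahead of the robot, y to its left, z up, the work surface at z = 0. Lengths are in m, angles in rad, forces in N, time in s.
With the tool pointing down it reaches from about 0.35 to 0.975 m from the base axis. Payload 4.9 kg.
Tool frame: the origin (TCP) lies midway between the tips of the shut fingers; the grasp point (between the pads) lies 19 mm behind it (robot.hold_point_z is the distance from the TCP to the grasp point, in m); z points along the fingers, x is the direction in which the jaws open and shut, and the axes are right-handed (so a half turn about z gives the same grasp; the last joint's range is limited). The gripper opens to 85 mm and grips with 20 to 120 N. Pads are 22 mm wide; open, the fingers measure 114 mm over their backs; the gripper's body (76 mm by 85 mm) begins 54 mm behind the grasp point. The pads swing forward as they close: fully open they stand 13 mm farther back than shut.
Start: joints at [1.221, 0.053, 1.613, -0, 1.476, -0.119], TCP at [0.143, 0.608, 0.231] pointing down, gripper open.
Joint ranges: [-3.01, 3.01], [-1.01, 2.22], [0.06, 2.58], [-1.02, 4.17], [0.09, 2.62], [-3.14, 3.14]. Speed limits (rad/s): [2.57, 2.57, 3.14, 3.14, 3.14, 3.14].

INTERFACE

Orientations are given as a unit quaternion [w, x, y, z].
In Python, from cell import robot, viewer gives the robot as it stands. The module is installed in compiled form; this text tells all that it offers.
- The arm moves only by the tool step_arm, never from a script. Its argument "commands" is a list that holds one entry, the list of rows, each a list of 7 numbers: the shift along the tool's x, y, z in mm, then the turn, a rotation vector about the tool's x, y, z in rad, then the closure in counts, from 0 (fully open) to 255 (shut). In form: [[[tx, ty, tz, ax, ay, az, claw], ...]]. A call has exactly 5 rows; each row shifts and turns the commanded pose from where the row before left it, along the tool's axes as they then stand; what a row does not reach is not made up. A row lasts 1/8 s, in which the tool goes at most 62.5 mm and 10.7 degrees, less where a joint would pass 70% of its speed; a pose out of reach is approached as far as the arm can. A call is refused whole if a number of a shift passes 62.5 or a number of a turn 0.188, either way. A call with a gripper value outside its range is refused whole. The fingers move at their own pace and stop on an object; the grip force is fixed at half the most. Time passes only in rows, so rows that do not move let the fingers close, or fill a call up. It gives the time, the measured TCP pose, the force and the opening at its end, in the units of the state.
- robot.get_state(): the state, without advancing time (a new reading comes with each control period).
- viewer.read_camera(name): name is "scene" or "side" or "wrist"; returns the picture (420x560x3 uint8, red, green, blue); there is no depth.
- viewer.camera_params(name): a dict with "fovy" (degrees; the focal length in pixels is half the picture's height over the tangent of half this angle, whatever the lens; pixels are square), "cx", "cy" (the principal point, pixels), "extrinsics" (4x4, takes a point from camera to world coordinates); the wrist camera has in their place "tool_from_camera" (4x4, takes a point from camera to tool coordinates, whose origin is the TCP and whose axes are the tool frame's). Camera axes: x right, y up, looking along -z (the intrinsics and any distortion apply to the point x, -y, -z); pixel columns grow to the right and rows downward; lengths in m; the calibration is good to about 2 mm. A picture is of the moment at which its call begins: read the wrist's pose just before it. camera_params takes no time and is no camera call.
- robot.sign_off(): hands the job in, once; it reports no verdict.
The state is a dict: "clock": time; "joints": joint angles; "joint_velocities": joint speeds; "tau": joint torques, N m; "tcp_pos": TCP position; "ee_rot": TCP orientation; "ft_force": force on the tool from outside, world axes, zero at the start; "wrist_torque": the same for the moment, N m; "finger_gap": finger opening in m.
Only numpy, scipy, OpenCV 4.12 (cv2) and the standard library are available. Lean on these libraries where they do the work, as an engineer would, in place of code of your own. Each camera call takes 0.05 s, during which the arm holds its last target.

TASK

The hinge on the splash-screen jamb block lost its leaf: pick up the loose hinge leaf that has a single knuckle in the middle, offer it level between the two knuckles of the leaf fixed on the block, home in the rebate (down on its ledge and back against its wall) so that the pin holes are in line, and stay holding it there for someone to put in the pin. The program finishes while still gripping the leaf; leave the other loose leaf, the pin and the test cartridge where they lie.

Things in the scene. Friction and masses are not known exactly. Their poses are not given: they have to be found in the camera images.
- leaf: The loose steel leaf to use, 0.12 kg, flat on the worktop: plate 62 x 44 x 6 mm (x, y, z) and, on a 21 mm wide neck at the middle of its +x end, one knuckle along y, 16 mm in diameter, 25 mm long, chamfered ends. Underside all level. Origin: under the plate's middle, on its underside; x towards the knuckle, z up. Pinch it across the 44 mm width at the plate's middle; the sides there are 6 mm high.
- leaf_center (a point): The middle of the loose leaf's plate, half-way up its 6 mm thickness (3 mm above its underside); axes as leaf.
- leaf_hole (a point): The middle of the loose leaf's knuckle, on its hole axis: 44 mm in +x from the plate's middle, 8 mm above the underside. The 9 mm hole runs along y. Axes as leaf.
- other_leaf: The other loose leaf, not to be used: same plate, but two narrow knuckles at the outer corners of its +x end (y = +-17 mm) and a gap between. Origin under the middle of its plate. It and the right leaf may lie in either place.
- other_leaf_center (a point): The middle of the other leaf's plate, half-way up.
- jamb: The fixed grey jamb block, 90 mm wide (y), on a foot plate 98 x 110 x 8 mm. Origin: on the worktop straight below the hinge axis. x points from the hinge into the block: the loose leaf goes on the -x side. Rebate: level ledge at z = 77 mm, from the front face at x = -4 mm to the upright wall at x = +8 mm, which ends at z = 87 mm. The fixed leaf on the block's top ends at z = 93 mm.
- jamb_hole (a point): On the hinge axis (along y) midway between the fixed knuckles, 85 mm above the worktop; axes as jamb. Fixed knuckles: 16 mm in diameter, 9 mm holes, at y = 15 to 35 mm and -15 to -35 mm, a 30 mm gap. The loose knuckle enters from above, both x axes alike; on the ledge and against the wall, its axis is in line. The plate then hangs free: let go, the leaf tips off.
- pin_center (a point): The bent 6 mm steel hinge pin (L shape, 96 mm long with a 22 mm leg), lying on the worktop; bystander. Half-way along its long leg, at its axis.
- cartridge_center (a point): A white test cartridge, 44 x 62 x 10 mm, lying on the worktop; bystander. Its centre.

How it is judged:
By the outcome, as a careful person would: the job done as asked, in the order asked, and still so for the second after the job is handed in, while the arm keeps its last pose, push and grip.
It also fails if it takes over 38 s, if anything falls off the work surface, if the arm or the gripper's body presses on something with over 40 N, if the wrist force passes 120 N, or if a joint passes its speed limit or range.

## Working session

There is one attempt and no reset: what is moved stays moved. The work goes in short steps, Python scripts to look and compute and a tool call to move; the robot and the scene stay as the last step left them, time stands still between calls to the robot, and variables do not carry over. Pictures are saved under pics/ and viewed, and the job is handed in when it is done.

Besides the shell and the picture viewer there is one more tool, called after "Request:" as name(argument=value, ...) on one line, values as JSON. step_arm: Moves the arm, as the interface text tells. Its arguments: {"type":"object","properties":{"commands":{"type":"array","items":{"type":"array","items":{"type":"array","items":{"type":"number"}}}}},"required":["commands"]}

```bash
mkdir -p pics; ls; cat > h.py <<'E'
import numpy as np, cv2
from cell import robot, viewer
def snap(name,f):
    s=robot.get_state(); im=viewer.read_camera(name)
    cv2.imwrite(f'pics/{f}.png',im[:,:,::-1]); return s,im
E
python3 - <<'E'
from h import *
for n in ['scene','side','wrist']:
    s,im=snap(n,n+'0'); p=viewer.camera_params(n); print(n,{k:(np.round(v,4).tolist()) if not isinstance(v,str) else v for k,v in p.items()})
print(robot.get_state(), robot.hold_point_z)
E
```

```text
pics
scene {'fovy': 48.4901, 'cx': 282.0893, 'cy': 204.9923, 'extrinsics': [[0.8322, 0.4143, -0.3684, 0.1002], [-0.5544, 0.6231, -0.5517, -0.6383], [0.001, 0.6634, 0.7483, 0.7966], [0.0, 0.0, 0.0, 1.0]]}
side {'fovy': 55.5155, 'cx': 280.46, 'cy': 207.7425, 'extrinsics': [[0.9903, 0.0587, -0.1263, 0.3425], [-0.1372, 0.5646, -0.8139, -0.8972], [0.0235, 0.8233, 0.5671, 0.6176], [0.0, 0.0, 0.0, 1.0]]}
wrist {'fovy': 66.1911, 'cx': 277.1877, 'cy': 211.1693, 'tool_from_camera': [[1.0, -0.0007, 0.0006, 0.0003], [-0.0005, -0.9661, -0.2582, -0.0663], [0.0008, 0.2582, -0.9661, -0.1427], [0.0, 0.0, 0.0, 1.0]]}
{'clock': 0.15, 'joints': array([ 1.22099179e+00,  5.32209838e-02,  1.61399529e+00,  8.22578347e-06,
        1.47600949e+00, -1.18996593e-01]), 'joint_velocities': array([-0.00072994, -0.00175904, -0.00412738,  0.00243207, -0.00114834,
       -0.00021515]), 'tau': array([ 7.91003858e-04, -3.94245636e+01, -3.70720589e+01, -6.98822009e-05,
        4.65172052e-03,  1.27763677e-06]), 'tcp_pos': array([0.14280174, 0.60795824, 0.23032569]), 'ee_rot': array([ 4.24007575e-04,  7.83825255e-01,  6.20980920e-01, -6.97848257e-04]), 'ft_force': array([0.02026014, 0.13531429, 0.17657877]), 'wrist_torque': array([-0.01348743,  0.05330049, -0.03316235]), 'finger_gap': 0.08533812654372494} 0.0187
```

View pics/scene0.png

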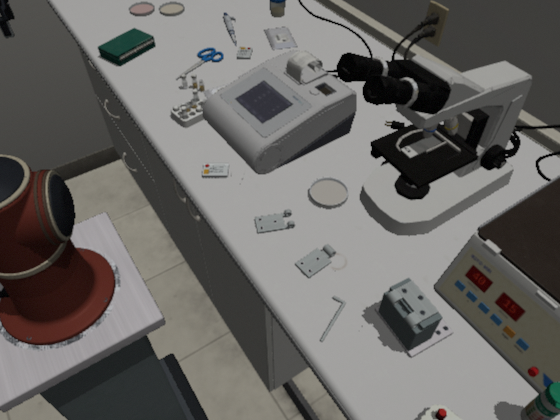

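View pics/side0.png

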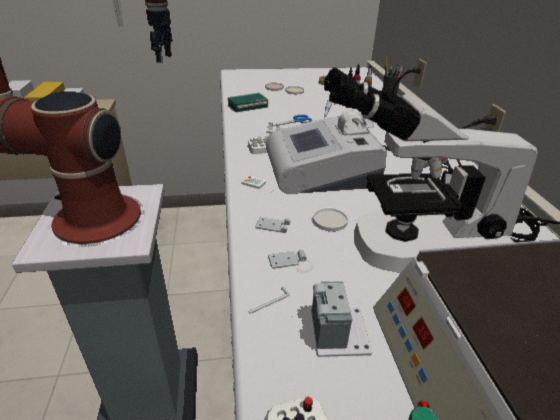

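View pics/wrist0.png

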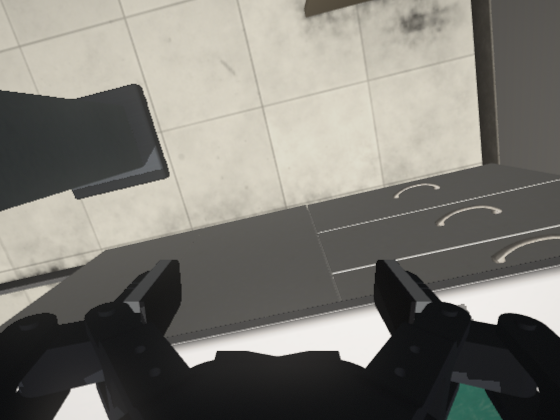

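```bash
cat >> h.py <<'E'
def cam(name,s=None):
    p=viewer.camera_params(name)
    f=210/np.tan(np.radians(p['fovy'])/2)
    if 'extrinsics' in p: T=np.array(p['extrinsics'])
    else:
        from scipy.spatial.transform import Rotation as R
        q=s['ee_rot']; W=np.eye(4); W[:3,:3]=R.from_quat(np.r_[q[1:],q[0]]).as_matrix(); W[:3,3]=s['tcp_pos']
        T=W@np.array(p['tool_from_camera'])
    return f,p['cx'],p['cy'],T
def ray(c,u,v):
    f,cx,cy,T=c
    d=T[:3,:3]@np.array([(u-cx)/f,-(v-cy)/f,-1]); return T[:3,3],d/np.linalg.norm(d)
def plane(c,u,v,z):
    o,d=ray(c,u,v); return o+d*(z-o[2])/d[2]
def proj(c,P):
    f,cx,cy,T=c
    q=T[:3,:3].T@(np.asarray(P)-T[:3,3]); return np.array([cx+f*q[0]/-q[2],cy-f*q[1]/-q[2]])
def tri(rays):
    A=np.zeros((3,3));b=np.zeros(3)
    for o,d in rays:
        M=np.eye(3)-np.outer(d,d);A+=M;b+=M@o
    X=np.linalg.solve(A,b); return X,[np.linalg.norm((np.eye(3)-np.outer(d,d))@(X-o)) for o,d in rays]
E
python3 - <<'E'
import cv2,numpy as np
a=cv2.imread('pics/scene0.png');b=cv2.imread('pics/side0.png')
A=cv2.resize(a[200:355,240:460],None,fx=3.6,fy=3.6,interpolation=cv2.INTER_CUBIC);cv2.imwrite('pics/z1.png',A)
B=cv2.resize(b[205:365,235:385],None,fx=3.7,fy=3.7,interpolation=cv2.INTER_CUBIC);cv2.imwrite('pics/z2.png',B)
E
```

```text
(no output)
```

View pics/z1.png

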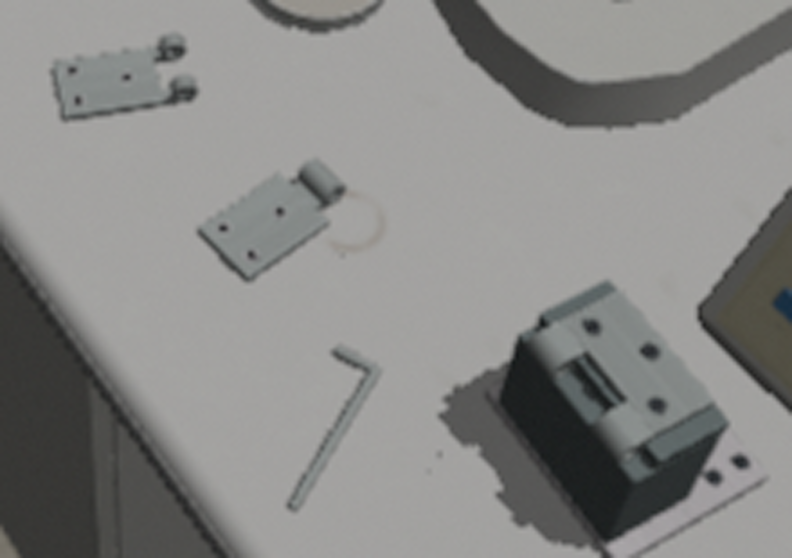

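View pics/z2.png

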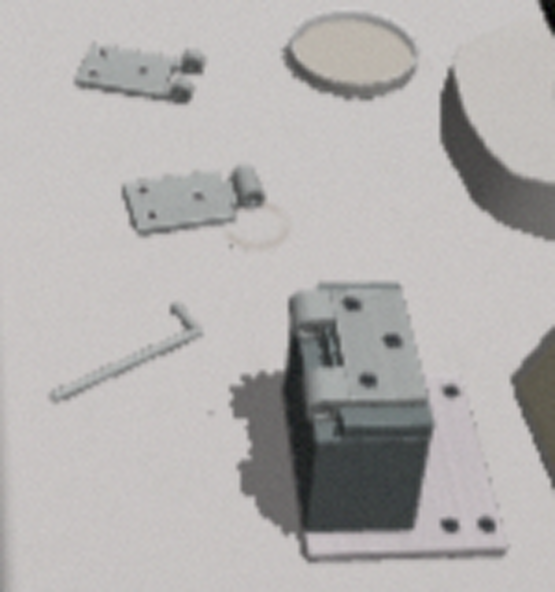

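The single-knuckle leaf is the lower one: scene (313,263), knuckle (330,251); side (284,260). The two-knuckle leaf sits at scene (272,223), and the jamb top is at scene (408,300). Next I'll get coarse positions.

```bash
python3 - <<'E'
from h import *
cs=cam('scene');cd=cam('side')
S=lambda x,y:(240+x/3.6,200+y/3.6); D=lambda x,y:(235+x/3.7,205+y/3.7)
pts={'leaf centre hole(back-mid)':((281,211),(198,196)),'h1':((224,228),(143,189)),'h2':((252,255),(152,215)),
'knuckle':((321,181),(248,185)),
'jh1':((592,327),(352,303)),'jh2':((651,350),(392,340)),'jh3':((657,405),(369,380)),
'pin end':((293,506),(57,397)),'pin corner':((376,370),(198,330))}
for k,(a,b) in pts.items():
    X,e=tri([ray(cs,*S(*a)),ray(cd,*D(*b))]); print(k,np.round(X,4),np.round(e,4))
# fixed knuckle / plates
for n,a in [('leafA corners',[(198,230),(248,280),(330,222),(280,175)])]:
    for p in a: print(np.round(plane(cs,*S(*p),0.006),4))
E
```

```text
leaf centre hole(back-mid) [ 0.4704 -0.2175  0.0025] [0.0006 0.0006]
h1 [ 0.4365 -0.2092  0.0037] [0. 0.]
h2 [ 0.4392 -0.2325  0.003 ] [0.0001 0.0001]
knuckle [ 0.502  -0.2142  0.0049] [0.0001 0.0001]
jh1 [ 0.5144 -0.4018  0.0911] [0.0002 0.0002]
jh2 [ 0.5283 -0.4271  0.0911] [0.0005 0.0005]
jh3 [ 0.5112 -0.4491  0.0896] [0.0001 0.0001]
pin end [ 0.3708 -0.363  -0.0025] [0.0004 0.0004]
pin corner [ 0.4528 -0.327   0.0006] [0.0002 0.0002]
[ 0.4225 -0.2034  0.006 ]
[ 0.4266 -0.2461  0.006 ]
[ 0.488  -0.2405  0.006 ]
[ 0.484  -0.1983  0.006 ]
```

```bash
python3 - <<'E'
from h import *
cs=cam('scene');cd=cam('side')
pts={'eyepiece L tip':((343,66),(330,78)),'eyep R':((368,87),(353,110)),'stage left corner':((373,150),(369,178)),'stage front knob':((405,190),(402,232)),
'analyser top front-left corner':((262,145),(280,172)),'analyser top bump':((305,60),(350,125)),'analyser lowcorner':((265,168),(282,190)),
'box corner':((490,245),(425,262))}
for k,(a,b) in pts.items():
    X,e=tri([ray(cs,*a),ray(cd,*b)]); print(k,np.round(X,3),np.round(e,3))
for p in [(362,192),(378,215),(405,229),(440,225)]: print('scope base',np.round(plane(cs,*p,0.0),3))
for p in [(355,232),(370,262),(420,265)]: print('scope base side',np.round(plane(cd,*p,0.0),3))
for p in [(435,290),(470,330)]: print('box',np.round(plane(cs,*p,0.0),3))
E
```

```text
eyepiece L tip [ 0.548 -0.144  0.389] [0.001 0.001]
eyep R [ 0.602 -0.151  0.329] [0.002 0.002]
stage left corner [ 0.661 -0.14   0.155] [0.004 0.004]
stage front knob [ 0.751 -0.18   0.019] [0.006 0.006]
analyser top front-left corner [0.494 0.043 0.093] [0.015 0.015]
analyser top bump [0.727 0.206 0.15 ] [0.011 0.011]
analyser lowcorner [0.496 0.033 0.037] [0.009 0.009]
box corner [ 0.657 -0.44   0.168] [0.005 0.005]
scope base [ 0.671 -0.121  0.   ]
scope base [ 0.655 -0.195  0.   ]
scope base [ 0.677 -0.258  0.   ]
scope base [ 0.749 -0.292  0.   ]
scope base side [ 0.653 -0.137  0.   ]
scope base side [ 0.655 -0.25   0.   ]
scope base side [ 0.766 -0.272  0.   ]
box [ 0.619 -0.403  0.   ]
box [ 0.61 -0.5   0.  ]
```

```bash
python3 - <<'E'
import cv2,numpy as np
a=cv2.imread('pics/scene0.png');b=cv2.imread('pics/side0.png')
A=cv2.resize(a[40:200,320:460],None,fx=3,fy=3,interpolation=cv2.INTER_CUBIC)
B=cv2.resize(b[50:210,310:440],None,fx=3,fy=3,interpolation=cv2.INTER_CUBIC)
cv2.imwrite('pics/z3.png',np.clip(np.hstack([A,B[:,:380]]).astype(float)*1.6,0,255).astype(np.uint8)[:, :800])
E
```

```text
(no output)
```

View pics/z3.png

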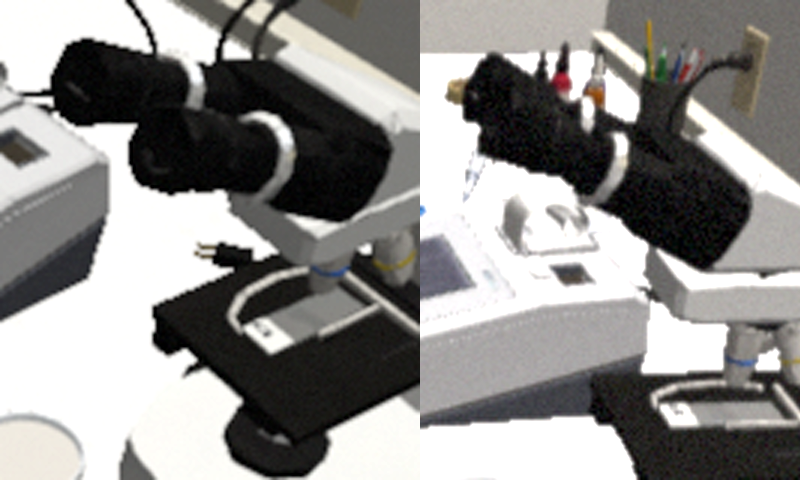

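```bash
python3 - <<'E'
from h import *
cs=cam('scene');cd=cam('side')
for a,b in [((367,90),(335,88)),((367,90),(331,82)),((342,68),(331,82)),((342,68),(335,75))]:
    X,e=tri([ray(cs,*a),ray(cd,*b)]); print(a,b,np.round(X,3),np.round(e,3))
E
```

```text
(367, 90) (335, 88) [ 0.537 -0.216  0.391] [0.004 0.004]
(367, 90) (331, 82) [ 0.525 -0.229  0.405] [0.005 0.005]
(342, 68) (331, 82) [ 0.553 -0.136  0.379] [0.001 0.001]
(342, 68) (335, 75) [ 0.554 -0.14   0.388] [0.008 0.008]
```

```bash
cat >> h.py <<'E'
from scipy.spatial.transform import Rotation as R
def pose(s=None):
    s=s or robot.get_state(); q=s['ee_rot']; return s['tcp_pos'].copy(), R.from_quat(np.r_[q[1:],q[0]])
def down(heading_deg, tilt=0):
    # tool x at heading; tool z down; tilt about tool x (deg)
    h=np.radians(heading_deg); x=np.array([np.cos(h),np.sin(h),0]); z=np.array([0,0,-1.]); y=np.cross(z,x)
    return R.from_matrix(np.c_[x,y,z])*R.from_rotvec([np.radians(tilt),0,0])
def plan(p,r,segs,claw=0):
    """segs: list of (pos, R, nrows); prints rows"""
    for P,Q,n in segs:
        P=np.asarray(P,float)
        for k in range(n):
            m=n-k
            t=r.inv().apply((P-p)/m)*1000; w=(r.inv()*Q).as_rotvec()/m
            row=[round(float(v),1) for v in t]+[round(float(v),3) for v in w]
            print(row+[claw], end=',\n' if True else '')
            p=p+r.apply(np.array(row[:3])/1000); r=r*R.from_rotvec(row[3:])
        print('->',np.round(p,4),np.round(r.as_matrix()[:,0],3))
E
python3 - <<'E'
from h import *
p,r=pose()
def H(h): return down(h)
plan(p,r,[([.25,.46,.24],H(35),5),([.37,.24,.25],H(-8),5),([.40,-.01,.25],H(-50),5),([.40,-.22,.22],H(-86),5)])
E
```

```text
[-23.9, 27.6, -1.9, 0.0, 0.0, 0.146, 0],
[-19.6, 30.8, -1.9, 0.0, 0.0, 0.146, 0],
[-14.9, 33.4, -1.9, 0.0, 0.001, 0.146, 0],
[-10.0, 35.2, -1.9, 0.0, 0.0, 0.146, 0],
[-4.7, 36.2, -1.9, 0.001, 0.0, 0.145, 0],
-> [0.25 0.46 0.24] [ 0.819  0.574 -0.   ]
[-5.6, 49.8, -2.0, -0.0, 0.0, 0.15, 0],
[1.9, 50.1, -2.0, -0.0, 0.0, 0.15, 0],
[9.4, 49.2, -2.0, -0.0, 0.0, 0.15, 0],
[16.7, 47.3, -2.1, -0.0, 0.0, 0.15, 0],
[23.5, 44.3, -2.0, -0.0, 0.001, 0.151, 0],
-> [0.37 0.24 0.25] [ 0.99 -0.14  0.  ]
[12.9, 48.7, -0.0, -0.0, -0.0, 0.147, 0],
[19.9, 46.2, -0.0, -0.0, -0.0, 0.146, 0],
[26.4, 42.9, -0.0, -0.0, -0.0, 0.147, 0],
[32.4, 38.5, -0.0, -0.0, -0.0, 0.146, 0],
[37.7, 33.4, -0.0, -0.0, -0.0, 0.147, 0],
-> [ 0.4  -0.01  0.25] [ 0.643 -0.766  0.   ]
[32.2, 27.0, 6.0, -0.0, -0.0, 0.126, 0],
[35.3, 22.7, 6.0, -0.0, -0.0, 0.125, 0],
[37.9, 18.1, 6.0, -0.0, -0.0, 0.126, 0],
[39.9, 13.3, 6.0, -0.0, -0.0, 0.125, 0],
[41.2, 8.2, 6.0, -0.0, -0.0, 0.126, 0],
-> [ 0.4  -0.22  0.22] [ 0.07  -0.998  0.   ]
```

Request:
step_arm(commands=[[[-24,28,-2,0,0,0.146,0],[-20,31,-2,0,0,0.146,0],[-15,33,-2,0,0,0.146,0],[-10,35,-2,0,0,0.146,0],[-5,36,-2,0,0,0.146,0]]])

```text
clock: 0.78
tcp_pos: [0.25, 0.4589, 0.241]
ee_rot: [0.0, 0.955, 0.298, -0.0]
ft_force: [1.1, 0.3, -0.2]
finger_gap: 0.0856
```

Request:
step_arm(commands=[[[-6,50,-2,0,0,0.15,0],[2,50,-2,0,0,0.15,0],[9,49,-2,0,0,0.15,0],[17,47,-2,0,0,0.15,0],[23,44,-2,0,0,0.15,0]]])

```text
clock: 1.4
tcp_pos: [0.3689, 0.2388, 0.2512]
ee_rot: [-0.0, 0.997, -0.072, 0.0]
ft_force: [0.1, 0.3, 0.2]
finger_gap: 0.0854
```

Request:
step_arm(commands=[[[13,49,0,0,0,0.147,0],[20,46,0,0,0,0.147,0],[26,43,0,0,0,0.147,0],[32,38,0,0,0,0.147,0],[38,33,0,0,0,0.147,0]]])

```text
clock: 2.02
tcp_pos: [0.3983, -0.0106, 0.2512]
ee_rot: [-0.0, 0.905, -0.426, 0.0]
ft_force: [0.7, -0.8, -0.0]
finger_gap: 0.0858
```

Request:
step_arm(commands=[[[32,27,6,0,0,0.126,0],[35,23,6,0,0,0.126,0],[38,18,6,0,0,0.126,0],[40,13,6,0,0,0.126,0],[41,8,6,0,0,0.126,0]]])

```text
clock: 2.65
tcp_pos: [0.3977, -0.22, 0.2209]
ee_rot: [-0.0, 0.728, -0.685, -0.0]
ft_force: [0.0, 0.9, 0.1]
finger_gap: 0.0855
```

```bash
python3 - <<'E'
from h import *
s,im=snap('wrist','w1'); print(s['clock'],s['tcp_pos'],s['ee_rot'],s['joints'],s['ft_force']); snap('side','s1')
E
```

```text
2.65 [ 0.39767615 -0.21999944  0.2208932 ] [-5.80994687e-05  7.28441892e-01 -6.85107587e-01 -2.97370949e-05] [-6.69381702e-01 -3.69479661e-01  2.00547165e+00  1.21103788e-04
  1.50565002e+00  8.40113181e-01] [0.04961108 0.94906263 0.05838269]
```

View pics/w1.png

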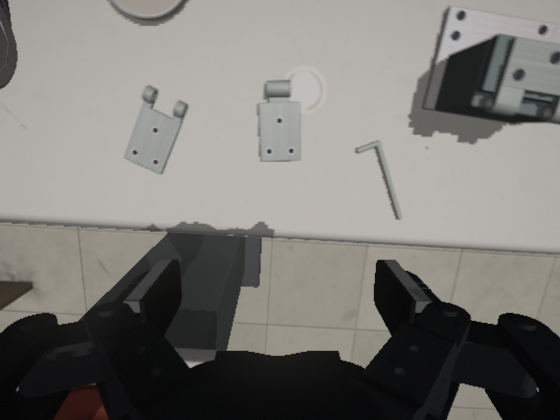

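View pics/s1.png

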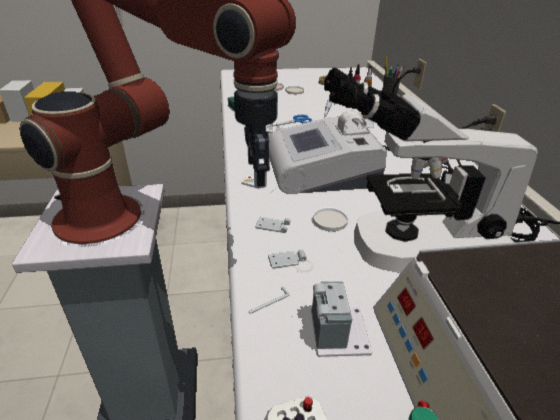

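```bash
python3 - <<'E'
from h import *
cd=cam('side')
def py(u,v,y):
    o,d=ray(cd,u,v); return np.round(o+d*(y-o[1])/d[1],3)
for u,v in [(295,15),(290,40),(275,52),(277,82),(235,30),(277,120),(238,92),(262,186),(268,140)]:
    print((u,v),py(u,v,-0.22),py(u,v,-0.28))
E
python3 - <<'E'
import cv2
a=cv2.imread('pics/s1.png');cv2.imwrite('pics/z4.png',cv2.resize(a[0:200,200:420],None,fx=3,fy=3))
E
```

```text
(295, 15) [ 0.462 -0.22   0.512] [ 0.451 -0.28   0.521]
(290, 40) [ 0.455 -0.22   0.475] [ 0.445 -0.28   0.488]
(275, 52) [ 0.431 -0.22   0.457] [ 0.423 -0.28   0.471]
(277, 82) [ 0.435 -0.22   0.408] [ 0.427 -0.28   0.426]
(235, 30) [ 0.367 -0.22   0.49 ] [ 0.365 -0.28   0.502]
(277, 120) [ 0.437 -0.22   0.339] [ 0.428 -0.28   0.364]
(238, 92) [ 0.368 -0.22   0.392] [ 0.366 -0.28   0.412]
(262, 186) [ 0.409 -0.22   0.201] [ 0.403 -0.28   0.238]
(268, 140) [ 0.42 -0.22  0.3 ] [ 0.414 -0.28   0.328]
```

View pics/z4.png

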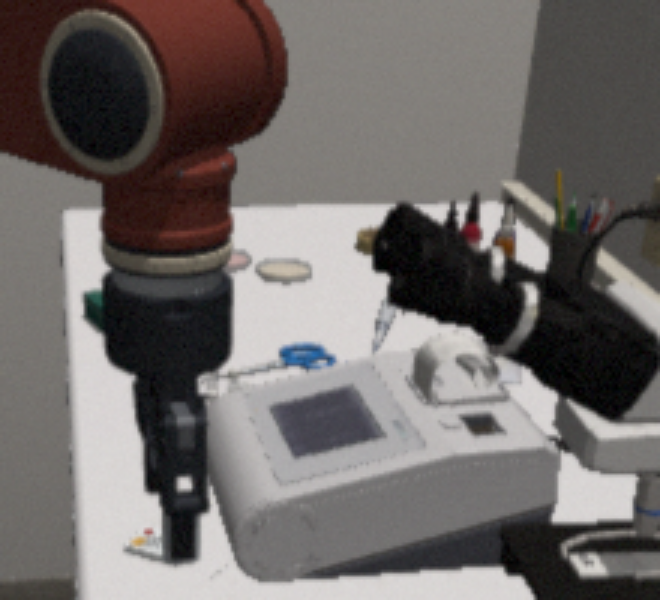

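```bash
cat > m1.py <<'E'
from h import *
im=cv2.imread('pics/w1.png')
z=im[70:175,110:320]; cv2.imwrite('pics/z5.png',cv2.resize(z,None,fx=3.8,fy=3.8,interpolation=cv2.INTER_CUBIC))
g=cv2.cvtColor(im,cv2.COLOR_BGR2GRAY); print(g[130,250:310:3], g[60,330],g[150,220])
E
python3 m1.py
```

```text
[180 182 177 124 165 167 168 167 165 164 169 166 165 161 165 163 163 175
 182 182] 178 182
```

View pics/z5.png

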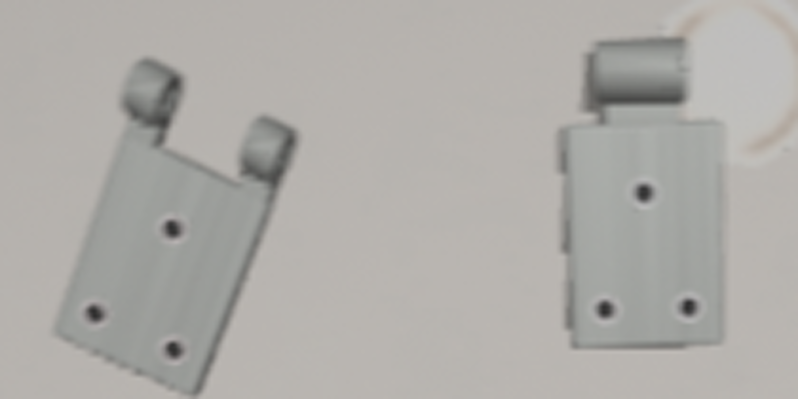

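```bash
python3 - <<'E'
from h import *
# state at w1
s={'tcp_pos':np.array([0.39767615,-0.21999944,0.2208932]),'ee_rot':np.array([0,.728441892,-.685107587,0])}
c=cam('wrist',s)
P=[plane(c,110+(x+.5)/3.8-.5,70+(y+.5)/3.8-.5,0.006) for x,y in [(567,127),(722,120),(722,342),(573,347)]]
print(np.round(P,4),np.round(np.mean(P,0),4))
for i in range(4):
    d=P[(i+1)%4]-P[i]; print(np.linalg.norm(d),np.degrees(np.arctan2(d[1],d[0])))
for n,x,y in [('h',644,192),('a',606,309),('b',689,307)]:
    u,v=110+(x+.5)/3.8-.5,70+(y+.5)/3.8-.5
    print(n,u,v,plane(c,u,v,.006))
cs=cam('scene',s);cd=cam('side')
S=lambda x,y:(240+x/3.6,200+y/3.6); D=lambda x,y:(235+x/3.7,205+y/3.7)
for n,w,a,b in [('hole',(644,192),(281,211),(198,196)),('a',(606,309),(224,228),(143,189)),('b',(689,307),(252,255),(152,215))]:
    w=(110+w[0]/3.8-.4,70+w[1]/3.8-.4)
    X,e=tri([ray(c,*w),ray(cs,*S(*a)),ray(cd,*D(*b))]); print(n,np.round(X,4),np.round(e,4))
print('pregrasp')
p,r=pose(); L=np.array([.4545,-.222,.006])
h=-86;Q=down(h,10); a=Q.apply([0,0,1])
plan(p,r,[(L-a*0.10,Q,5)])
E
```

```text
[[ 0.4827 -0.1951  0.006 ]
 [ 0.4872 -0.2379  0.006 ]
 [ 0.4263 -0.2427  0.006 ]
 [ 0.4222 -0.1997  0.006 ]] [ 0.4546 -0.2188  0.006 ]
0.04300156279954953 -84.00096450940028
0.06106543795179508 -175.42013506717663
0.04324755072684121 95.44877951986135
0.06065680742140854 4.339744768363638
h 279.10526315789474 120.15789473684211 [ 0.46669506 -0.21750282  0.006     ]
a 269.10526315789474 150.94736842105263 [ 0.4336598 -0.2086351  0.006    ]
b 290.9473684210526 150.42105263157896 [ 0.43570179 -0.23244861  0.006     ]
hole [ 0.4689 -0.2181  0.0037] [0.0022 0.0014 0.0012]
a [ 0.4354 -0.2093  0.0044] [0.002  0.0008 0.0012]
b [ 0.4377 -0.2332  0.0044] [0.0022 0.0009 0.0014]
pregrasp
[0.9, -8.0, 23.1, 0.035, -0.0, -0.002, 0],
[0.9, -7.2, 23.4, 0.035, -0.0, -0.002, 0],
[1.0, -6.4, 23.6, 0.036, -0.0, -0.002, 0],
[1.0, -5.5, 23.8, 0.035, -0.0, -0.002, 0],
[0.9, -4.7, 24.0, 0.036, -0.0, -0.001, 0],
-> [ 0.4372 -0.2232  0.1045] [ 0.069 -0.998  0.   ]
```

Request:
step_arm(commands=[[[0,-8,23,0.035,0,-0.004,0],[0,-7,23,0.035,0,-0.004,0],[1,-6,24,0.035,0,-0.004,0],[0,-5,24,0.035,0,-0.004,0],[0,-5,24,0.035,0,-0.004,0]]])

```text
clock: 3.38
tcp_pos: [0.4375, -0.2158, 0.1049]
ee_rot: [-0.064, 0.735, -0.673, 0.06]
ft_force: [0.3, -0.8, -0.2]
finger_gap: 0.0853
```

```bash
python3 - <<'E'
from h import *
import pickle
s,im=snap('wrist','w2'); pickle.dump(s,open('s2.pkl','wb')); print(s['clock'],s['tcp_pos'],s['ee_rot'],s['ft_force']); 
r=pose(s)[1]; print(r.as_matrix().round(4)); snap('side','s2')
E
```

```text
3.375 [ 0.43747785 -0.21583469  0.10491037] [-0.06435946  0.73452144 -0.67285883  0.05997589] [ 0.32142499 -0.76962432 -0.17505749]
[[ 0.0873 -0.9807  0.1747]
 [-0.9962 -0.0862  0.0138]
 [ 0.0015 -0.1753 -0.9845]]
```

View pics/w2.png

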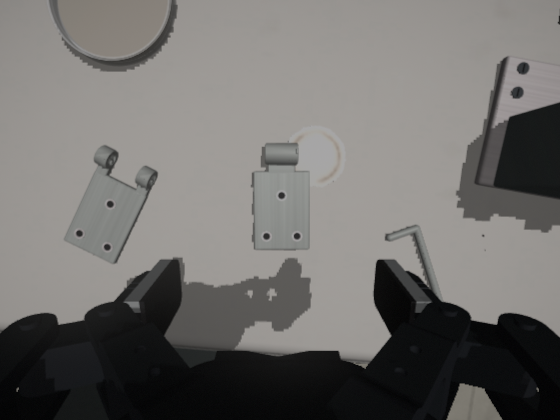

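View pics/s2.png

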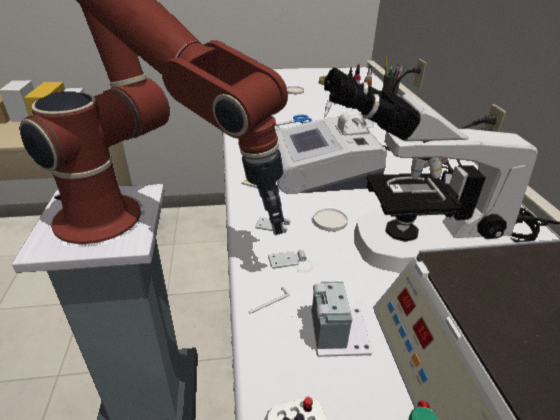

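```bash
python3 - <<'E'
from h import *
import pickle
s2=pickle.load(open('s2.pkl','rb'))
s1={'tcp_pos':np.array([0.39767615,-0.21999944,0.2208932]),'ee_rot':np.array([0,.728441892,-.685107587,0])}
c1,c2=cam('wrist',s1),cam('wrist',s2)
def holes(f,roi):
    g=cv2.cvtColor(cv2.imread(f),cv2.COLOR_BGR2GRAY).astype(float); x0,y0,x1,y1=roi
    G=cv2.resize(g[y0:y1,x0:x1],None,fx=4,fy=4,interpolation=cv2.INTER_CUBIC)
    m=(G<105).astype(np.uint8); n,l,st,ce=cv2.connectedComponentsWithStats(m)
    out=[((ce[i][0]+.5)/4-.5+x0,(ce[i][1]+.5)/4-.5+y0,st[i][4]) for i in range(1,n) if st[i][4]>20]
    return np.round(out,2)
h1=holes('pics/w1.png',(264,110,298,158)); h2=holes('pics/w2.png',(258,180,306,244)); print(h1);print(h2)
g=cv2.GaussianBlur(cv2.cvtColor(cv2.imread('pics/w2.png'),cv2.COLOR_BGR2GRAY),(3,3),0)
print(g[210,246:262],g[210,302:316],g[240:256,290],g[164:178,262],g[136:175,282],g[154,258:306])
for a in h1:
    for b in h2:
        X,e=tri([ray(c1,*a[:2]),ray(c2,*b[:2])])
        if e[0]<.003: print(np.round(X,4),np.round(e,4), np.round(plane(c2,b[0],b[1],.006),4))
E
```

```text
[[279.   120.27 188.  ]
 [290.77 150.36 176.  ]
 [268.76 150.99 183.  ]]
[[281.14 195.09 545.  ]
 [266.07 235.91 535.  ]
 [296.58 235.74 538.  ]]
[157 157 157 157 153 133 106 101 116 132 139 141 143 143 143 144] [140 140 141 143 144 141 137 140 151 157 157 157 157 157] [138 137 137 137 137 137 137 133 122 115 129 149 156 156 156 156] [ 92  94 105 128 149 153 143 134 138 147 150 150 150 150] [156 156 156 156 156 153 137 116 109 115 123 130 135 139 142 143 143 140
 135 129 123 116 110 102  94  86  76  69  79 109 136 146 146 144 143 142
 144 147 150] [157 156 151 131 104  93  96 109 124 130 130 131 132 132 132 132 132 133
 133 133 133 133 134 134 135 135 135 136 136 136 136 137 137 138 138 138
 138 134 128 129 141 158 165 165 165 165 165 165]
[ 0.4666 -0.2169 -0.0076] [0.0006 0.0006] [ 0.467  -0.2161  0.006 ]
[ 0.4647 -0.2135  0.192 ] [0.003 0.003] [ 0.434  -0.2071  0.006 ]
[ 0.4645 -0.2168  0.186 ] [0.0004 0.0004] [ 0.4362 -0.231   0.006 ]
[ 0.435  -0.2322 -0.0029] [0.0005 0.0005] [ 0.4362 -0.231   0.006 ]
[ 0.4332 -0.2076  0.0015] [0.0005 0.0005] [ 0.434  -0.2071  0.006 ]
```

```bash
python3 - <<'E'
from h import *
import pickle
s2=pickle.load(open('s2.pkl','rb')); c2=cam('wrist',s2)
g=cv2.GaussianBlur(cv2.cvtColor(cv2.imread('pics/w2.png'),cv2.COLOR_BGR2GRAY),(3,3),0).astype(float)
# edges: left: from inside, going left, first drop below 128; right: going right until >150
L=[];Rr=[]
for y in range(178,244,3):
    x=270
    while g[y,x]>128 or (abs(y-195)<6 and x>270): x-=1
    a,b=g[y,x],g[y,x+1]; L.append((x+(128-a)/(b-a),y))
    x=302
    while g[y,x]<149: x+=1
    a,b=g[y,x-1],g[y,x]; Rr.append((x-1+(149-a)/(b-a),y))
B=[]
for x in range(258,306,3):
    y=243
    while g[y,x]>128: y+=1
    a,b=g[y-1,x],g[y,x]; B.append((x,y-1+(128-a)/(b-a)))
def fit(P,z):
    W=np.array([plane(c2,u,v,z)[:2] for u,v in P]); m=np.median(W,0)
    vx,vy,x0,y0=cv2.fitLine(W.astype(np.float32),cv2.DIST_HUBER,0,1e-4,1e-4).ravel(); return np.array([x0,y0]),np.degrees(np.arctan2(vy,vx))
for n,P in [('L',L),('R',Rr),('B',B)]:
    print(n,np.round(P[0],1),np.round(P[-1],1),[np.round(v,4) for v in fit(P,.006)])
# tool-frame position of the leaf centre (mid of holes etc.)
r=pose(s2)[1]
H=np.array([plane(c2,*q,.006) for q in [(281.14,195.09),(266.07,235.91),(296.58,235.74)]])
d=H[1:].mean(0)-H[0]; print('hole axis heading',np.degrees(np.arctan2(-d[1],-d[0])), np.linalg.norm(d), np.linalg.norm(H[1]-H[2]))
k=plane(c2,281.5,152,.012); print('knuckle approx',k)
E
```

```text
L [254.3 178. ] [255.6 241. ] [array([ 0.46 , -0.196], dtype=float32), np.float32(6.027)]
R [305. 178.] [310. 241.] [array([ 0.4556, -0.2396], dtype=float32), np.float32(5.8998)]
B [258.  247.9] [303.  247.8] [array([ 0.4253, -0.2148], dtype=float32), np.float32(-84.1543)]
hole axis heading 5.363203083398843 0.03202902484019476 0.02400328984044364
knuckle approx [ 0.49942077 -0.21338576  0.012     ]
```

```bash
python3 - <<'E'
from h import *
p,r=pose(); Q=down(-84.6,5); a=Q.apply([0,0,1]); L=np.array([.456,-.218,.0])
plan(p,r,[(L-a*0.02,Q,5)],80)
plan(L-a*0.02,Q,[(L,Q,5)],80)
E
```

```text
[1.1, -0.8, 16.9, -0.017, 0.0, -0.001, 80],
[1.1, -1.1, 16.8, -0.017, 0.0, -0.002, 80],
[1.1, -1.4, 16.8, -0.016, 0.001, -0.001, 80],
[1.1, -1.7, 16.8, -0.017, 0.0, -0.002, 80],
[1.1, -2.1, 16.8, -0.016, 0.001, -0.001, 80],
-> [ 0.4543 -0.2181  0.02  ] [ 0.094 -0.996 -0.   ]
[0.0, 0.0, 4.0, 0.0, 0.0, 0.0, 80],
[0.0, -0.0, 4.0, 0.0, 0.0, 0.0, 80],
[0.0, -0.0, 4.0, 0.0, 0.0, 0.0, 80],
[0.0, -0.0, 4.0, 0.0, 0.0, 0.0, 80],
[0.0, -0.0, 4.0, 0.0, 0.0, 0.0, 80],
-> [ 0.456 -0.218  0.   ] [ 0.094 -0.996  0.   ]
```

Request:
step_arm(commands=[[[1.1,-1,17,-0.017,0,-0.0015,80],[1.1,-1,17,-0.017,0,-0.0015,80],[1.1,-1.4,17,-0.016,0,-0.0015,80],[1.1,-1.7,17,-0.017,0,-0.0015,80],[1.1,-2,16.5,-0.016,0,-0.0015,80]]])

```text
clock: 4.1
tcp_pos: [0.4575, -0.2208, 0.0238]
ee_rot: [-0.033, 0.739, -0.672, 0.032]
ft_force: [1.1, -0.8, 0.5]
finger_gap: 0.0587
```

```bash
python3 - <<'E'
from h import *
import pickle
s,im=snap('wrist','w3'); pickle.dump(s,open('s3.pkl','wb')); print(s['clock'],s['tcp_pos'],s['finger_gap'],s['ft_force']); 
print(pose(s)[1].as_matrix().round(4)); snap('side','s3')
E
```

```text
4.1 [ 0.45747488 -0.22080289  0.02382426] 0.05874794795252519 [ 1.14733152 -0.84190312  0.51722347]
[[ 0.0941 -0.9913  0.0919]
 [-0.9956 -0.0941  0.005 ]
 [ 0.0037 -0.092  -0.9958]]
```

View pics/w3.png

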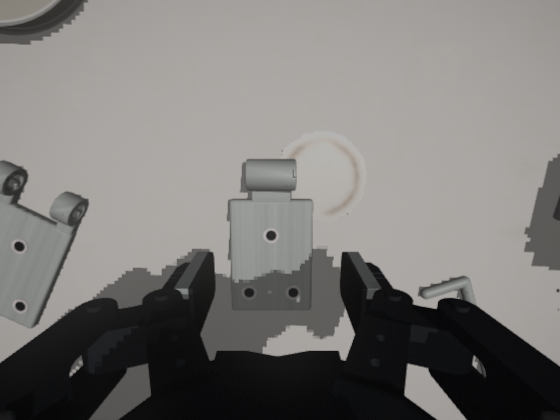

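View pics/s3.png

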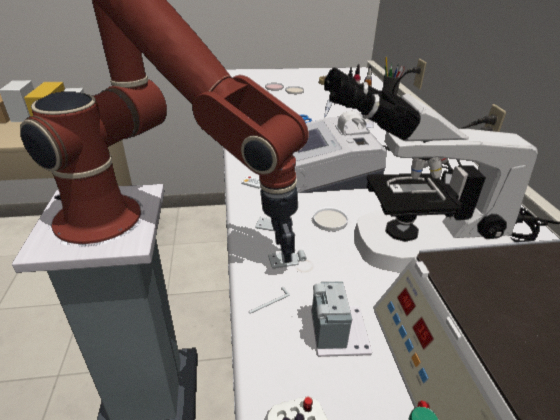

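```bash
python3 - <<'E'
from h import *
import pickle
s=pickle.load(open('s3.pkl','rb')); c=cam('wrist',s); p,r=pose(s)
g=cv2.GaussianBlur(cv2.cvtColor(cv2.imread('pics/w3.png'),cv2.COLOR_BGR2GRAY),(3,3),0)
for y in (215,230,245): print(y,g[y,222:238],g[y,304:320])
for x in (238,300): print(x,g[192:206,x])
print(g[300:316,240],g[300:316,300])
C=[(229.5,199),(312,198.5),(311.5,308.5),(232,309)]
P=np.array([plane(c,u,v,.006) for u,v in C]); print(P.round(4),P.mean(0).round(4))
for i in range(4):
    d=P[(i+1)%4]-P[i]; print(round(np.linalg.norm(d),4),round(np.degrees(np.arctan2(d[1],d[0])),1))
m=P.mean(0)-[0,0,.003]; print('tool frame centre mm',(r.inv().apply(m-p)*1000).round(1))
for q in [(271,235.5),(249,293),(293,293)]: print((r.inv().apply(plane(c,*q,.006)-p)*1000).round(1))
E
```

```text
215 [169 169 169 166 150 122 104 105 120 136 145 148 149 151 152 152] [148 149 151 152 151 151 148 145 152 166 172 172 172 172 172 172]
230 [169 169 169 169 169 169 165 144 123 128 142 147 147 149 150 150] [147 149 150 150 150 149 144 139 146 162 170 170 170 170 170 170]
245 [169 169 169 169 169 164 142 109 102 121 137 144 145 147 148 149] [146 148 149 149 148 146 140 133 141 160 169 169 167 164 164 164]
238 [168 169 169 169 169 162 138 116 122 140 149 152 153 153]
300 [175 174 174 174 174 168 141 112 115 134 145 149 149 149]
[82 82 82 82 82 82 82 82 80 81 86 92 94 94 94 94] [92 88 83 80 80 80 80 79 78 80 86 93 94 94 94 95]
[[ 0.484  -0.1931  0.006 ]
 [ 0.4883 -0.2357  0.006 ]
 [ 0.4275 -0.2423  0.006 ]
 [ 0.4232 -0.1987  0.006 ]] [ 0.4557 -0.2174  0.006 ]
0.0428 -84.3
0.0612 -173.8
0.0438 95.7
0.0611 5.3
tool frame centre mm [-3.6  3.3 20.6]
[-3.7 -7.9 18.6]
[-15.8  24.3  15.6]
[ 8.2 24.3 15.7]
```

```bash
python3 - <<'E'
from h import *
s=robot.get_state(); print(s['clock'],s['tcp_pos'],s['finger_gap'],s['joint_velocities'].round(3))
p,r=pose(s); print((r.inv().apply(np.array([.4557,-.2174,.003])-p)*1000).round(1))
E
```

```text
4.2 [ 0.45644648 -0.21993431  0.02240122] 0.05853053365568163 [-0.007 -0.034 -0.001  0.006  0.01  -0.008]
[-2.6  2.2 19.3]
```

Request:
step_arm(commands=[[[-1.3,1,5,0,0,0.005,80],[-1.3,1,5,0,0,0.005,80],[0,0,5,0,0,0,80],[0,0,4,0,0,0,80],[0,0,0,0,0,0,80]]])

```text
clock: 4.82
tcp_pos: [0.4559, -0.2181, 0.0035]
ee_rot: [-0.033, 0.735, -0.676, 0.031]
ft_force: [0.1, 0.5, 0.3]
finger_gap: 0.0586
```

```bash
python3 - <<'E'
from h import *
s=robot.get_state(); print(s['clock'],s['tcp_pos'],s['finger_gap'],s['ft_force'],s['joint_velocities'].round(3))
p,r=pose(s); print((r.inv().apply(np.array([.4557,-.2174,.003])-p)*1000).round(1)); snap('wrist','w4')
E
```

```text
4.825 [ 0.455899   -0.21812299  0.00346046] 0.05856716015629743 [0.13079326 0.45040301 0.33605488] [-0.001 -0.004 -0.006  0.     0.004 -0.   ]
[-0.7  0.2  0.4]
```

View pics/w4.png

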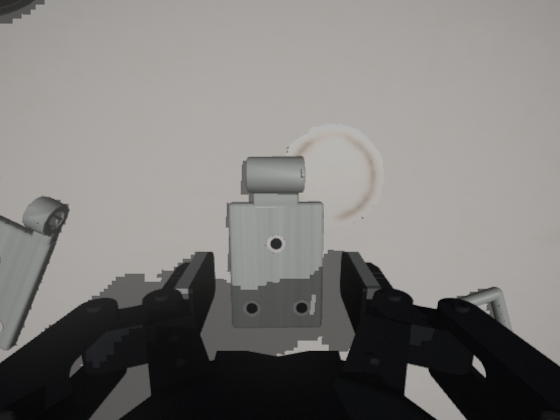

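Request:
step_arm(commands=[[[-0.5,0,2,0,0,0,80],[0,0,1.5,0,0,0,80],[0,0,0,0,0,0,100],[0,0,0,0,0,0,125],[0,0,0,0,0,0,160]]])

```text
clock: 5.5
tcp_pos: [0.4567, -0.2179, 0.0009]
ee_rot: [-0.033, 0.735, -0.676, 0.032]
ft_force: [-1.8, 0.7, 4.0]
finger_gap: 0.0412
```

Request:
step_arm(commands=[[[0,0,0,0,0,0,255],[0,0,0,0,0,0,255],[0,0,0,0,0,0,255],[0,0,0,0,0,0,255],[0,0,0,0,0,0,255]]])

```text
clock: 6.12
tcp_pos: [0.4567, -0.2179, 0.0009]
ee_rot: [-0.033, 0.735, -0.676, 0.032]
ft_force: [-1.8, 0.2, 5.6]
finger_gap: 0.0413
```

```bash
python3 - <<'E'
from h import *
s,im=snap('wrist','w5'); print(s['clock'],s['tcp_pos'],s['finger_gap'],s['ft_force'])
E
```

```text
6.125 [ 0.45671564 -0.2179402   0.0008901 ] 0.0413159812136682 [-1.7905444   0.15700854  5.61920137]
```

View pics/w5.png

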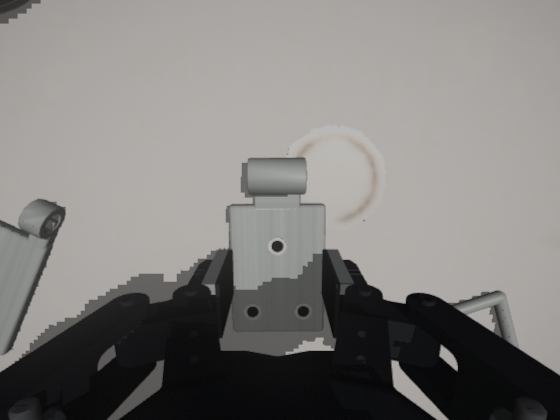

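```bash
python3 - <<'E'
from h import *
cs=cam('scene');cd=cam('side')
S=lambda x,y:(240+x/3.6,200+y/3.6); D=lambda x,y:(235+x/3.7,205+y/3.7)
for q in [(535,325),(580,370),(605,398),(650,440),(592,385)]: print(plane(cs,*S(*q),.093).round(4))
for a,b in [((592,385),(318,350))]: print(tri([ray(cs,*S(*a)),ray(cd,*D(*b))]))
p,r=pose(); Q=down(-94,5)
plan(p,r,[(p+[0,0,.012],r,1),([.41,-.29,.13],r,4),([.425,-.385,.165],Q,5)],255)
E
```

```text
[ 0.4909 -0.3865  0.093 ]
[ 0.492  -0.4166  0.093 ]
[ 0.4915 -0.434   0.093 ]
[ 0.4936 -0.4611  0.093 ]
[ 0.4912 -0.4256  0.093 ]
(array([ 0.49376475, -0.42411777,  0.08610366]), [np.float64(0.0011643069911341129), np.float64(0.0011643069911340459)])
[0.0, -1.1, -11.9, 0.0, 0.0, 0.0, 255],
-> [ 0.4567 -0.218   0.0129] [ 0.083 -0.997  0.002]
[17.0, 10.4, -30.3, 0.0, 0.0, 0.0, 255],
[17.1, 10.4, -30.3, 0.0, 0.0, 0.0, 255],
[17.0, 10.4, -30.4, 0.0, 0.0, 0.0, 255],
[17.1, 10.4, -30.3, 0.0, 0.0, 0.0, 255],
-> [ 0.41 -0.29  0.13] [ 0.083 -0.997  0.002]
[19.2, -2.1, -6.8, -0.001, 0.002, 0.031, 255],
[19.1, -2.6, -6.8, -0.001, 0.002, 0.03, 255],
[19.1, -3.2, -6.7, -0.001, 0.003, 0.031, 255],
[19.0, -3.8, -6.7, -0.001, 0.002, 0.03, 255],
[18.8, -4.4, -6.6, -0.001, 0.003, 0.031, 255],
-> [ 0.425 -0.385  0.165] [-0.07  -0.998  0.   ]
```

Request:
step_arm(commands=[[[0,-1,-10,0,0,0,255],[15,9,-28,0,0,0,255],[17,10,-30,0,0,0,255],[17,10,-30,0,0,0,255],[17,10,-30,0,0,0,255]]])

```text
clock: 6.8
tcp_pos: [0.4119, -0.2877, 0.1254]
ee_rot: [-0.033, 0.735, -0.676, 0.032]
ft_force: [0.5, 0.4, -0.2]
finger_gap: 0.0411
```

Request:
step_arm(commands=[[[19,-2,-7,0,0.002,0.03,255],[19,-2,-7,0,0.002,0.03,255],[19,-3,-7,0,0.002,0.03,255],[19,-4,-7,0,0.002,0.03,255],[19,-4,-7,0,0.002,0.03,255]]])

```text
clock: 7.42
tcp_pos: [0.4265, -0.3827, 0.1591]
ee_rot: [0.032, -0.682, 0.73, -0.031]
ft_force: [-0.3, 0.2, -0.3]
finger_gap: 0.0412
```

```bash
python3 - <<'E'
from h import *
import pickle
robot.get_state(); viewer.read_camera('side'); s,im=snap('wrist','w6'); pickle.dump(s,open('s6.pkl','wb')); print(s['clock'],s['tcp_pos'],s['finger_gap'],s['ft_force'],s['joint_velocities'].round(3)); 
print(pose(s)[1].as_matrix().round(4)); snap('side','s6')
E
```

```text
7.475 [ 0.42698475 -0.38519897  0.16059808] 0.04129710258978896 [-1.59240531 -0.23787649  0.64379623] [ 0.016 -0.034  0.026  0.01  -0.002 -0.023]
[[-7.040e-02 -9.933e-01  9.170e-02]
 [-9.975e-01  7.020e-02 -5.600e-03]
 [-9.000e-04 -9.190e-02 -9.958e-01]]
```

View pics/w6.png

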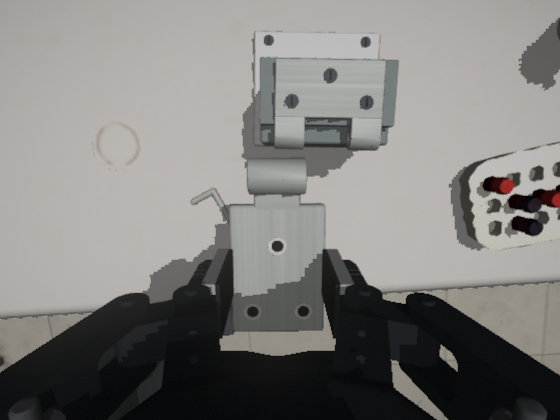

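View pics/s6.png

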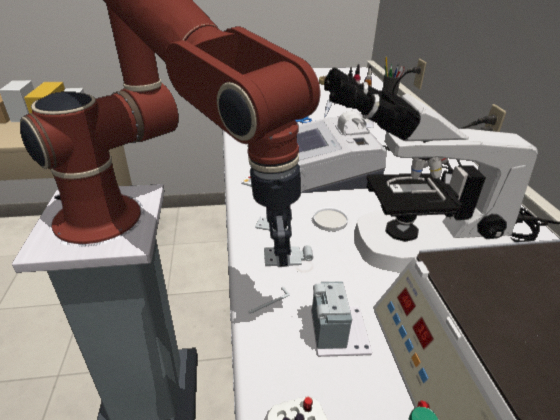

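```bash
python3 - <<'E'
import cv2
a=cv2.imread('pics/w6.png');cv2.imwrite('pics/z6.png',cv2.resize(a[30:220,225:405],None,fx=3.1,fy=3.1,interpolation=cv2.INTER_CUBIC))
E
```

```text
(no output)
```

View pics/z6.png

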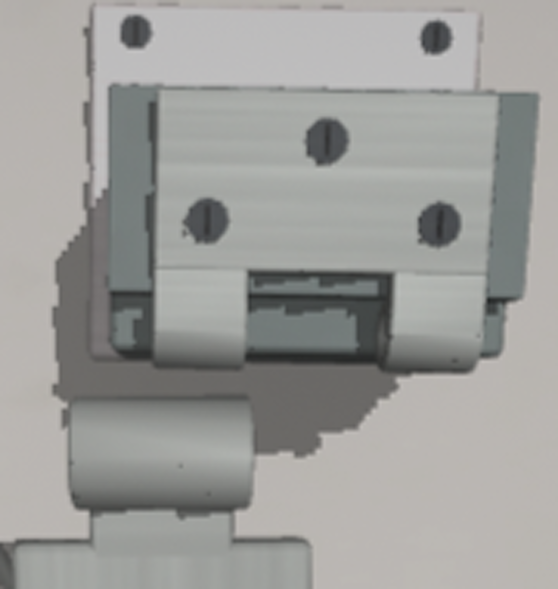

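```bash
python3 - <<'E'
from h import *
import pickle
s=pickle.load(open('s6.pkl','rb')); c=cam('wrist',s); p,r=pose(s)
Z=lambda x,y:(225+(x+.5)/3.1-.5,30+(y+.5)/3.1-.5)
P=lambda q,z:plane(c,*Z(*q),z)
hd=lambda a,b:np.degrees(np.arctan2(*(b-a)[1::-1]))
print('fixed plate front edge',hd(P((490,273),.093),P((157,268),.093)),'back',hd(P((498,94),.093),P((155,88),.093)),'screws',hd(P((439,224),.093),P((207,221),.093)),'knfront',hd(P((470,373),.085),P((160,366),.085)))
print('left kn inner/outer',P((246,310),.092).round(4),P((154,310),.092).round(4),'right inner/outer',P((391,310),.092).round(4),P((484,310),.092).round(4))
print('kn front sil',P((200,366),.085).round(4),P((430,372),.085).round(4),'plate front edge',P((320,271),.093).round(4), 'back',P((326,91),.093).round(4))
zl=s['tcp_pos'][2]-.0009; print('zl',zl)
print('leaf knuckle ends', P((71,455),zl+.012).round(4),P((251,455),zl+.012).round(4),'top/bottom sil',P((160,399),zl+.008).round(4),P((160,507),zl+.008).round(4))
print('leaf hd knuckle',hd(P((250,399),zl+.008),P((72,402),zl+.008)), 'plate front edge',hd(P((308,540),zl+.006),P((20,544),zl+.006)))
for q in [(277.5,246),(252.5,311.5),(303.5,311.5)]: print(plane(c,*q,zl+.006).round(4))
H=[plane(c,*q,zl+.006) for q in [(277.5,246),(252.5,311.5),(303.5,311.5)]]
print('leaf heading by holes',hd((H[1]+H[2])/2,H[0]),hd(H[2],H[1])-90)
print('tool heading',hd(np.zeros(3),r.as_matrix()[:,0]))
# triangulate screws
cs=cam('scene');cd=cam('side')
S=lambda x,y:(240+(x+.5)/3.6-.5,200+(y+.5)/3.6-.5); D=lambda x,y:(235+(x+.5)/3.7-.5,205+(y+.5)/3.7-.5)
for w,a,b in [((207,221),(592,327),(352,303)),((326,141),(651,350),(392,340)),((439,224),(657,405),(369,380))]:
    X,e=tri([ray(c,*Z(*w)),ray(cs,*S(*a)),ray(cd,*D(*b))]); print('screw',X.round(4),np.round(e,4),P(w,.093).round(4))
E
```

```text
fixed plate front edge 85.15904637691962 back 85.04752215906997 screws 85.27927024198311 knfront 84.72145910460893
left kn inner/outer [ 0.4935 -0.4072  0.092 ] [ 0.4949 -0.3878  0.092 ] right inner/outer [ 0.4914 -0.4377  0.092 ] [ 0.49   -0.4572  0.092 ]
kn front sil [ 0.4828 -0.397   0.085 ] [ 0.4779 -0.4474  0.085 ] plate front edge [ 0.5002 -0.4229  0.093 ] back [ 0.5354 -0.4256  0.093 ]
zl 0.1596980813787313
leaf knuckle ends [ 0.4703 -0.3754  0.1717] [ 0.4685 -0.3999  0.1717] top/bottom sil [ 0.4769 -0.388   0.1677] [ 0.4618 -0.387   0.1677]
leaf hd knuckle 86.94461229857183 plate front edge 86.79806498692429
[ 0.4373 -0.3858  0.1657]
[ 0.4059 -0.3717  0.1657]
[ 0.4042 -0.3959  0.1657]
leaf heading by holes -3.5767035251664248 -4.001521348146383
tool heading -94.03923582637354
screw [ 0.5134 -0.4007  0.0913] [0.0014 0.0007 0.0007] [ 0.5119 -0.4     0.093 ]
screw [ 0.5274 -0.4261  0.0912] [0.0013 0.0012 0.0004] [ 0.5258 -0.4252  0.093 ]
screw [ 0.5096 -0.4488  0.0909] [0.0014 0.0006 0.0009] [ 0.5079 -0.4479  0.093 ]
```

```bash
python3 - <<'E'
from h import *
s=robot.get_state(); p,r=pose(s); print(p,s['joint_velocities'].round(3))
Q=down(-95.1,5.25); plan(p,r,[([.444,-.4196,.1029],Q,4)],255)
print(r.as_matrix().round(4))
E
```

```text
[ 0.42650246 -0.382599    0.15962956] [ 0.011 -0.019  0.034  0.004  0.007 -0.003]
[9.0, -3.7, 14.5, 0.0, 0.001, 0.005, 255],
[8.9, -3.7, 14.6, 0.0, 0.002, 0.005, 255],
[8.9, -3.8, 14.6, 0.0, 0.001, 0.005, 255],
[8.9, -3.8, 14.6, 0.001, 0.001, 0.006, 255],
-> [ 0.444  -0.4196  0.1028] [-0.089 -0.996 -0.001]
[[-0.0678 -0.9936  0.0908]
 [-0.9977  0.0678 -0.0026]
 [-0.0036 -0.0908 -0.9959]]
```

Request:
step_arm(commands=[[[9,-4,14.5,0,0.001,0.006,255],[9,-4,14.5,0,0.002,0.006,255],[9,-4,14.5,0,0.001,0.005,255],[9,-3,14.5,0,0.001,0.005,255],[0,0,0,0,0,0,255]]])

```text
clock: 8.2
tcp_pos: [0.4431, -0.4189, 0.1017]
ee_rot: [0.031, -0.674, 0.737, -0.032]
ft_force: [0.6, 0.0, -1.1]
finger_gap: 0.0413
```

Request:
step_arm(commands=[[[0,0,0,0,0,0,255],[0,0,0,0,0,0,255],[0,0,0,0,0,0,255],[0,0,0,0,0,0,255],[0,0,0,0,0,0,255]]])

```text
clock: 8.82
tcp_pos: [0.4439, -0.4196, 0.1045]
ee_rot: [0.031, -0.674, 0.737, -0.034]
ft_force: [0.2, -0.1, -1.7]
finger_gap: 0.041
```

```bash
python3 - <<'E'
from h import *
import pickle
s,im=snap('wrist','w7'); pickle.dump(s,open('s7.pkl','wb')); print(s['clock'],s['tcp_pos'],s['finger_gap'],s['ft_force'],s['joint_velocities'].round(3)); 
print(pose(s)[1].as_matrix().round(4)); s2,a=snap('side','s7');s2,b=snap('scene','c7'); print(s2['tcp_pos'])
A=cv2.resize(im[60:260,200:400],None,fx=4,fy=4,interpolation=cv2.INTER_CUBIC)[:600]; cv2.imwrite('pics/z7.png',A[:,:,::-1])
B=cv2.resize(a[250:370,260:390],None,fx=3,fy=3,interpolation=cv2.INTER_CUBIC);C=cv2.resize(b[260:380,340:470],None,fx=3,fy=3,interpolation=cv2.INTER_CUBIC); cv2.imwrite('pics/z7b.png',np.hstack([B,C])[:,:,::-1])
E
```

```text
8.825 [ 0.44389342 -0.41960285  0.10452861] 0.04104883171236103 [ 0.20890414 -0.10728018 -1.73653147] [-0.001  0.002  0.     0.001 -0.    -0.002]
[[-0.0893 -0.9918  0.0916]
 [-0.996   0.0888 -0.0094]
 [ 0.0012 -0.0921 -0.9958]]
[ 0.4438496  -0.41955504  0.10435351]
```

View pics/z7.png

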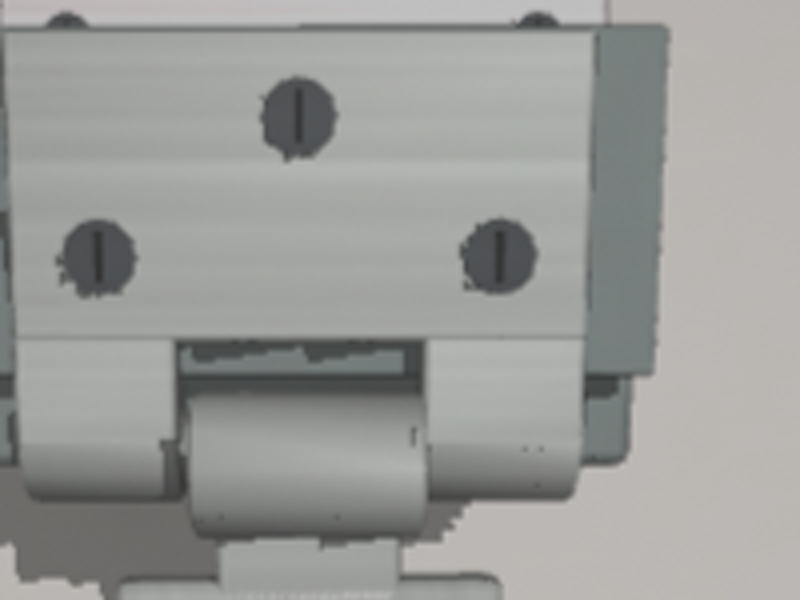

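View pics/z7b.png

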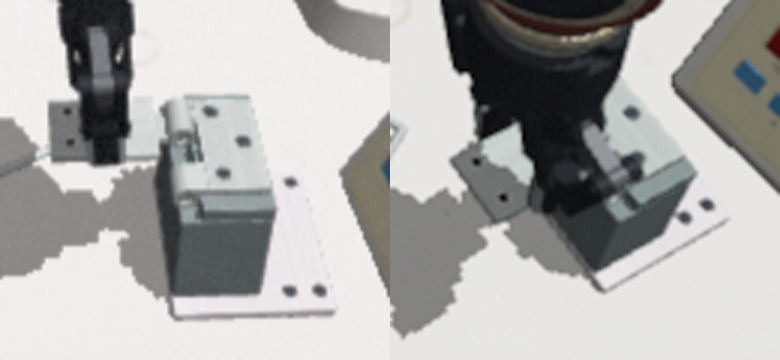

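```bash
cat > m7.py <<'E'
from h import *
import pickle
s=pickle.load(open('s7.pkl','rb')); c=cam('wrist',s); p,r=pose(s)
Z=lambda x,y:(200+(x+.5)/4-.5,60+(y+.5)/4-.5)
P=lambda q,z:plane(c,*Z(*q),z)
hd=lambda a,b:np.degrees(np.arctan2(*(b-a)[1::-1]))
zl=p[2]-.0009
J=R.from_euler('z',-4.9,degrees=True)
pr=lambda n,q:print(n,np.round(q,4),(J.inv().apply(q)*1000).round(1))
print('plate front edge hd',hd(P((580,337),.093),P((20,337),.093)),'back',hd(P((592,30),.093),P((8,27),.093)),'screws',hd(P((499,256),.093),P((98,258),.093)))
pr('L kn inner',P((177,410),.091)); pr('R kn inner',P((425,410),.091)); pr('L outer',P((20,410),.091)); pr('R outer',P((583,410),.091))
pr('front sil L',P((100,499),.085)); pr('front sil R',P((500,499),.085)); pr('plate front',P((300,337),.093))
pr('leaf kn end L',P((189,460),zl+.012)); pr('leaf kn end R',P((427,460),zl+.012))
pr('leaf kn back sil',P((305,393),zl+.008)); pr('leaf kn front sil',P((305,537),zl+.008))
print('leaf hd: kn front',hd(P((420,537),zl+.008),P((195,537),zl+.008)),'kn back',hd(P((420,394),zl+.008),P((200,398),zl+.008)),'plate',hd(P((495,577),zl+.006),P((125,579),zl+.006)))
print('cam',c[3][:3,3])
E
python3 m7.py
```

```text
plate front edge hd 84.90944008553284 back 84.65594399004507 screws 85.19282205001163
L kn inner [ 0.4932 -0.4072  0.091 ] [ 526.2 -363.6   91. ]
R kn inner [ 0.4904 -0.4378  0.091 ] [ 526.  -394.3   91. ]
L outer [ 0.4949 -0.3878  0.091 ] [ 526.2 -344.1   91. ]
R outer [ 0.4887 -0.4573  0.091 ] [ 526.  -413.9   91. ]
front sil L [ 0.4826 -0.3954  0.085 ] [ 514.6 -352.7   85. ]
front sil R [ 0.478  -0.4472  0.085 ] [ 514.4 -404.8   85. ]
plate front [ 0.5006 -0.4232  0.093 ] [ 534.9 -378.9   93. ]
leaf kn end L [ 0.4881 -0.4104  0.1156] [ 521.4 -367.2  115.6]
leaf kn end R [ 0.4859 -0.4355  0.1156] [ 521.3 -392.4  115.6]
leaf kn back sil [ 0.494  -0.4232  0.1116] [ 528.3 -379.5  111.6]
leaf kn front sil [ 0.4784 -0.4218  0.1116] [ 512.7 -379.4  111.6]
leaf hd: kn front 84.89300023922654 kn back 85.93276739678414 plate 85.20261086176905
cam [ 0.49488567 -0.42362019  0.25261648]
```

Request:
step_arm(commands=[[[-0.4,0.5,5,0,0,0,255],[-0.4,0.5,5,0,0,0,255],[0,0.5,5,0,0,0,255],[0,0.4,4.5,0,0,0,255],[0,0.3,3.5,0,0,0,255]]])

```text
clock: 9.6
tcp_pos: [0.4438, -0.4187, 0.0807]
ee_rot: [0.031, -0.674, 0.737, -0.034]
ft_force: [-0.1, 0.6, -0.8]
finger_gap: 0.0412
```

Request:
step_arm(commands=[[[0,0,0,0,0,0,255],[0,0,0,0,0,0,255],[0,0,0,0,0,0,255],[0,0,0,0,0,0,255],[0,0,0,0,0,0,255]]])

```text
clock: 10.22
tcp_pos: [0.4439, -0.4189, 0.0813]
ee_rot: [0.031, -0.674, 0.737, -0.034]
ft_force: [0.4, 0.2, -1.1]
finger_gap: 0.0412
```

```bash
cat > look.py <<'E'
from h import *
import pickle,sys
k=sys.argv[1]
s,im=snap('wrist','w'+k); pickle.dump(s,open(f's{k}.pkl','wb')); print(s['clock'],s['tcp_pos'],s['finger_gap'],s['ft_force'],s['wrist_torque']); 
print(pose(s)[1].as_matrix().round(4)); s2,a=snap('side','s'+k)
A=cv2.resize(im[60:210,200:400],None,fx=4,fy=4,interpolation=cv2.INTER_CUBIC); cv2.imwrite(f'pics/z{k}.png',A[:,:,::-1])
B=cv2.resize(a[260:350,265:365],None,fx=6,fy=6,interpolation=cv2.INTER_CUBIC); cv2.imwrite(f'pics/z{k}b.png',B[:,:,::-1])
E
python3 look.py 8
```

```text
10.225 [ 0.4438814  -0.41885379  0.0813341 ] 0.0412111768194012 [ 0.40407256  0.18881536 -1.13533998] [-0.0126058   0.06502072  0.03616218]
[[-0.0893 -0.9918  0.0915]
 [-0.996   0.0889 -0.0093]
 [ 0.0011 -0.092  -0.9958]]
```

View pics/z8.png

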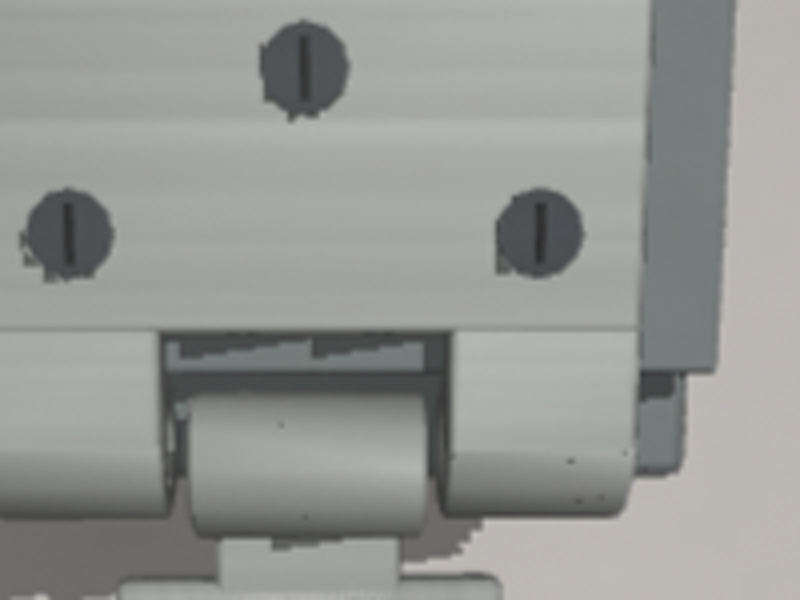

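View pics/z8b.png

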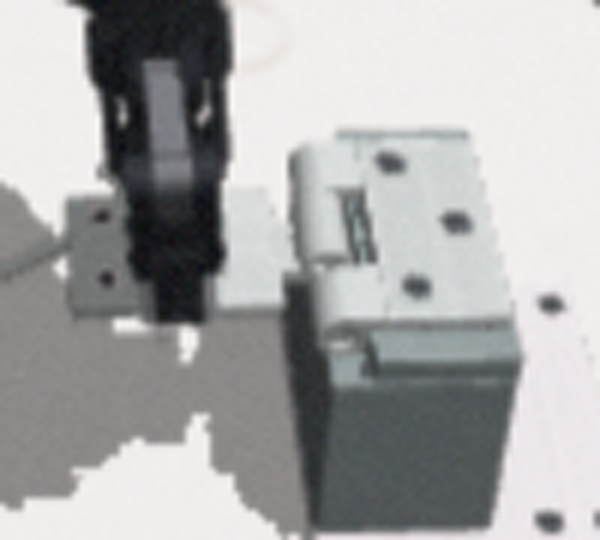

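Request:
step_arm(commands=[[[0,0.1,0.8,0,0,0,255],[0,0.1,0.8,0,0,0,255],[0,0,0.7,0,0,0,255],[0,0,0.5,0,0,0,255],[0,0,0,0,0,0,255]]])

```text
clock: 10.95
tcp_pos: [0.4439, -0.4188, 0.0783]
ee_rot: [0.031, -0.674, 0.737, -0.034]
ft_force: [-0.3, 0.1, -0.5]
finger_gap: 0.0414
```

Request:
step_arm(commands=[[[0,0,0.5,0,0,0,255],[0,0.1,0.5,0,0,0,255],[0,0,0,0,0,0,255],[0,0,0,0,0,0,255],[0,0,0,0,0,0,255]]])

```text
clock: 11.58
tcp_pos: [0.444, -0.4189, 0.0775]
ee_rot: [0.031, -0.674, 0.737, -0.034]
ft_force: [-0.1, 0.6, 0.7]
finger_gap: 0.0413
```

Request:
step_arm(commands=[[[0,0,0.4,0,0,0,255],[0,0,0.4,0,0,0,255],[0,0,0,0,0,0,255],[0,0,0,0,0,0,255],[0,0,0,0,0,0,255]]])

```text
clock: 12.2
tcp_pos: [0.444, -0.4189, 0.0767]
ee_rot: [0.031, -0.674, 0.737, -0.034]
ft_force: [-1.4, 0.5, 2.5]
finger_gap: 0.0412
```

```bash
python3 look.py 9
```

```text
12.2 [ 0.44397749 -0.41892972  0.0767292 ] 0.04121089879204159 [-1.35861036  0.54581716  2.48048511] [ 0.02351593  0.19881303 -0.00776965]
[[-0.0894 -0.9918  0.0914]
 [-0.996   0.0889 -0.0094]
 [ 0.0012 -0.0919 -0.9958]]
```

View pics/z9.png

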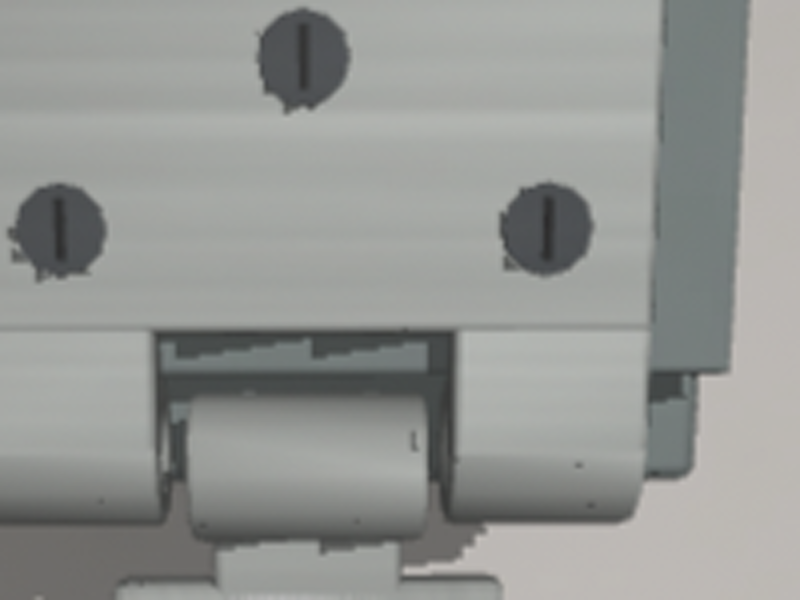

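```bash
cat > avg.py <<'E'
from h import *
F=[];T=[];Z=[]
for i in range(4):
    s=robot.get_state();F.append(s['ft_force']);T.append(s['wrist_torque']);Z.append(s['tcp_pos']); viewer.read_camera('side')
print(s['clock'],np.mean(Z,0).round(5),'F',np.mean(F,0).round(2),np.std(F,0).round(2),'T',np.mean(T,0).round(3),'tilt',pose(s)[1].as_matrix()[2].round(4), s['finger_gap'])
E
python3 avg.py
```

```text
12.45 [ 0.44399 -0.4189   0.07669] F [-1.29  0.57  2.54] [0.38 0.69 0.19] T [ 0.067  0.147 -0.001] tilt [ 0.0011 -0.0919 -0.9958] 0.04110316531712106
```

Request:
step_arm(commands=[[[0,0,-0.8,0,0,0,255],[0,0,0,0,0,0,255],[0,0,0,0,0,0,255],[0,0,0,0,0,0,255],[0,0,0,0,0,0,255]]])

```text
clock: 13.12
tcp_pos: [0.444, -0.4189, 0.0774]
ee_rot: [0.031, -0.674, 0.737, -0.034]
ft_force: [-1.3, -0.6, 0.4]
finger_gap: 0.041
```

```bash
python3 avg.py
```

```text
13.275 [ 0.44397 -0.41886  0.07741] F [-0.12 -0.54  0.08] [0.74 0.4  0.48] T [-0.092 -0.081 -0.042] tilt [ 0.001  -0.092  -0.9958] 0.041291284832987565
```

Request:
step_arm(commands=[[[0,0,-1.2,0,0,0,255],[0,0,0,0,0,0,255],[0,0,0,0,0,0,255],[0,0,0,0,0,0,255],[0,0,0,0,0,0,255]]])

```text
clock: 13.95
tcp_pos: [0.4437, -0.4187, 0.0785]
ee_rot: [0.031, -0.674, 0.737, -0.034]
ft_force: [-0.0, 0.4, -1.3]
finger_gap: 0.0412
```

```bash
python3 avg.py
```

```text
14.1 [ 0.44376 -0.41876  0.07853] F [ 0.11  0.13 -1.22] [0.26 0.3  0.07] T [0.008 0.058 0.009] tilt [ 9.000e-04 -9.180e-02 -9.958e-01] 0.041399601135598624
```

Request:
step_arm(commands=[[[0,0.1,1.1,0,0,0,255],[0,0,0,0,0,0,255],[0,-0.5,0.05,0,0,0,255],[0,-0.5,0.05,0,0,0,255],[0,0,0,0,0,0,255]]])

```text
clock: 14.78
tcp_pos: [0.4449, -0.419, 0.0776]
ee_rot: [0.031, -0.674, 0.737, -0.034]
ft_force: [-0.9, 0.2, -0.3]
finger_gap: 0.0412
```

```bash
python3 avg.py
```

```text
14.925 [ 0.44487 -0.41896  0.07756] F [-0.08 -0.19  0.3 ] [0.5  0.66 0.4 ] T [-0.026  0.05  -0.007] tilt [ 0.0011 -0.092  -0.9958] 0.041572868334608847
```

Request:
step_arm(commands=[[[0,-0.5,0.05,0,0,0,255],[0,0,0,0,0,0,255],[0,-0.5,0.05,0,0,0,255],[0,0,0,0,0,0,255],[0,0,0,0,0,0,255]]])

```text
clock: 15.6
tcp_pos: [0.4457, -0.419, 0.0775]
ee_rot: [0.031, -0.674, 0.737, -0.034]
ft_force: [-1.1, -0.5, -0.3]
finger_gap: 0.0412
```

```bash
python3 avg.py
```

```text
15.75 [ 0.44571 -0.41895  0.07742] F [-1.39  0.27  0.97] [0.28 0.68 0.8 ] T [ 0.031  0.214 -0.011] tilt [ 9.000e-04 -9.160e-02 -9.958e-01] 0.04127771343546748
```

Request:
step_arm(commands=[[[0,-0.5,0.05,0,0,0,255],[0,0,0,0,0,0,255],[0,0,0,0,0,0,255],[0,0,0,0,0,0,255],[0,0,0,0,0,0,255]]])

```text
clock: 16.42
tcp_pos: [0.4459, -0.419, 0.0773]
ee_rot: [0.03, -0.674, 0.737, -0.034]
ft_force: [-5.9, -0.2, 0.6]
finger_gap: 0.0411
```

```bash
python3 avg.py
```

```text
16.575 [ 0.44585 -0.41894  0.07725] F [-5.09 -0.17  1.04] [0.66 0.76 0.4 ] T [ 0.034  0.834 -0.027] tilt [ 7.000e-04 -9.080e-02 -9.959e-01] 0.04110135548274584
```

Request:
step_arm(commands=[[[0,-0.5,0.05,0,0,0,255],[0,0,0,0,0,0,255],[0,0,0,0,0,0,255],[0,0,0,0,0,0,255],[0,0,0,0,0,0,255]]])

```text
clock: 17.25
tcp_pos: [0.4459, -0.419, 0.0771]
ee_rot: [0.03, -0.674, 0.737, -0.033]
ft_force: [-6.8, 1.1, 1.2]
finger_gap: 0.0411
```

```bash
python3 avg.py; python3 look.py 10
```

```text
17.4 [ 0.4459  -0.41895  0.07712] F [-6.39  0.3   1.69] [0.46 0.64 0.58] T [ 0.039  1.087 -0.05 ] tilt [ 5.00e-04 -8.97e-02 -9.96e-01] 0.0413261150996273
17.45 [ 0.44589912 -0.41890984  0.07710548] 0.04116788845881362 [-6.39430192  0.06813247  1.32853793] [0.02096141 1.11095031 0.03050392]
[[-8.93e-02 -9.92e-01  8.93e-02]
 [-9.96e-01  8.89e-02 -8.50e-03]
 [ 5.00e-04 -8.97e-02 -9.96e-01]]
```

View pics/z10.png

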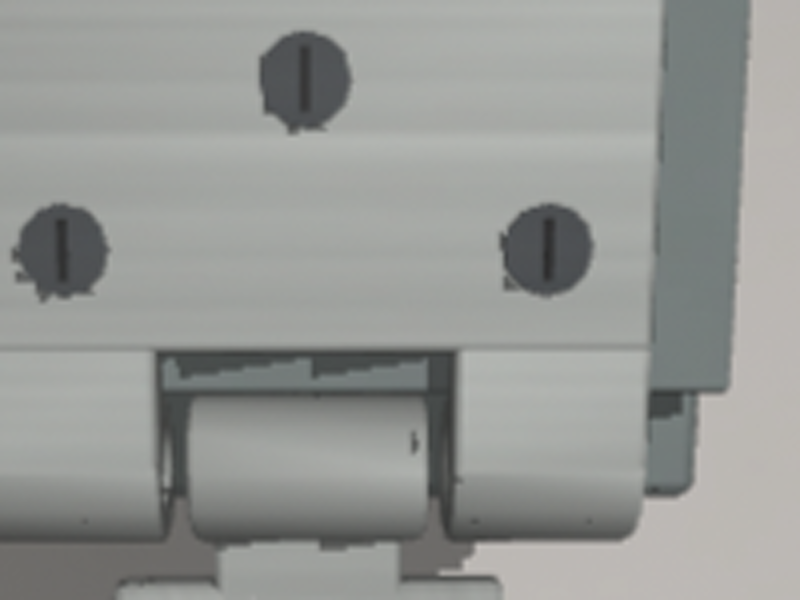

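View pics/z10b.png

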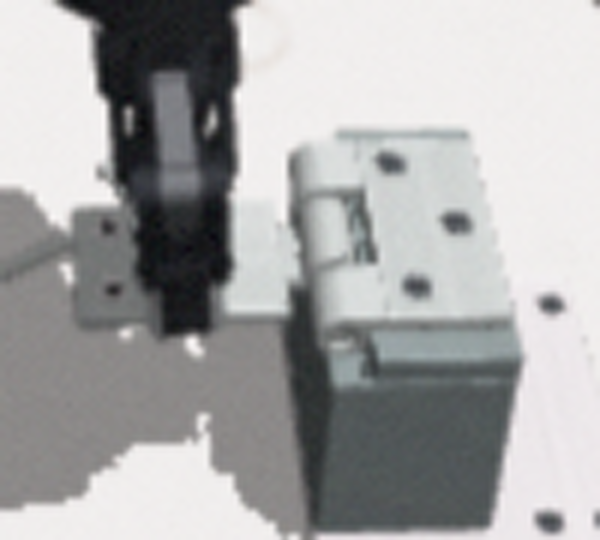

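Request:
step_arm(commands=[[[0,0,-0.4,0,0,0,255],[0,0,0,0,0,0,255],[0,0,0,0,0,0,255],[0,0,0,0,0,0,255],[0,0,0,0,0,0,255]]])

```text
clock: 18.18
tcp_pos: [0.4459, -0.4189, 0.0773]
ee_rot: [0.03, -0.674, 0.737, -0.033]
ft_force: [-6.3, -0.2, 0.2]
finger_gap: 0.0413
```

```bash
python3 avg.py; python3 look.py 11
```

```text
18.325 [ 0.4459  -0.41892  0.07732] F [-6.24  0.07  0.34] [0.17 0.33 0.55] T [-0.022  1.028 -0.052] tilt [ 5.00e-04 -8.98e-02 -9.96e-01] 0.041056525985320606
18.375 [ 0.44591492 -0.41894136  0.07735909] 0.04127855956833817 [-5.85757732 -0.12993282  1.76995413] [-0.02836137  1.01098095 -0.06433567]
[[-8.93e-02 -9.92e-01  8.95e-02]
 [-9.96e-01  8.89e-02 -8.60e-03]
 [ 6.00e-04 -8.99e-02 -9.96e-01]]
```

View pics/z11.png

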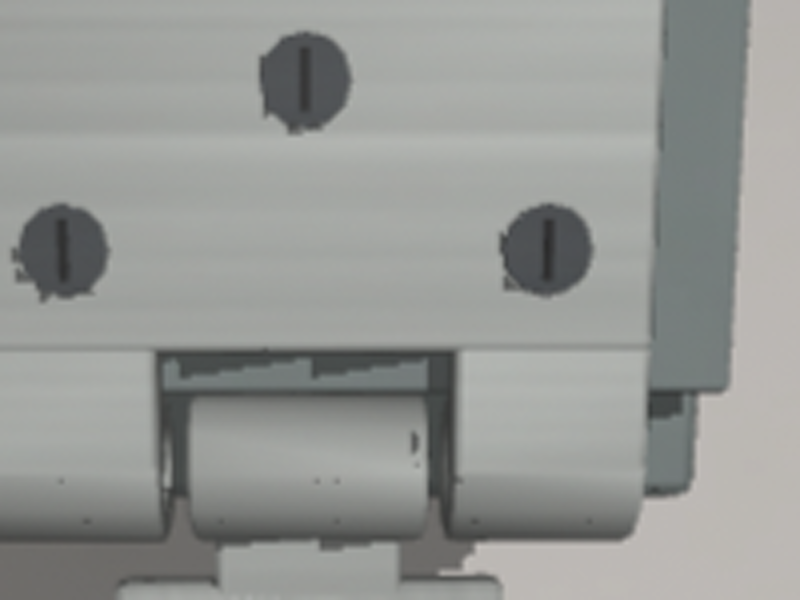

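View pics/s11.png

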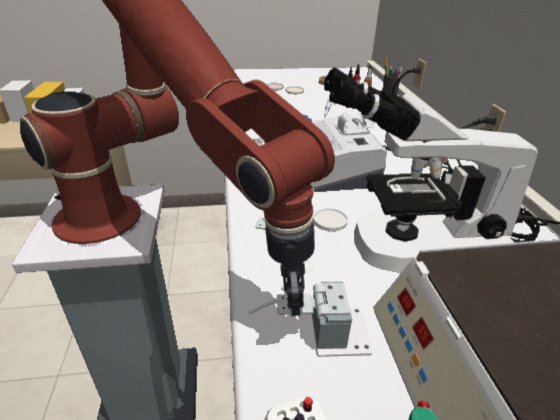

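```bash
python3 - <<'E'
from h import *
print(robot.sign_off()); s=robot.get_state(); print(s['clock'],s['tcp_pos'],s['ft_force'],s['finger_gap'])
E
```

```text
the job is handed in; nothing more can be done
None
the job is handed in; nothing more can be done
```

I picked up the single-knuckle leaf and lowered it from above between the fixed knuckles. I then pressed it lightly down on the ledge and back against the wall, and handed the job in at about 18.4 s, still gripping it.

**Last checks before handing in:**
- **On the ledge:** the net downward push was about 1.5 N. Contact came at TCP height 77.8 mm, close to the 77.9 mm expected from the grasp.
- **Against the wall:** the push was about 6 N.
- **In line:** in the last wrist picture the loose knuckle's front edge is level with the fixed knuckles' (row 540 in the enlarged picture). The gaps on either side are about equal.
- **Grip:** it stayed steady. The gap read about 41 mm on a 44 mm plate, probably an offset in the reading, as the leaf never shifted in the jaws.

**Less certain:**
- **Level:** the gripper gives slightly under the push. The TCP ended about 0.5 mm below first contact, so the plate may be up to about 0.6° off level. I could not measure this in the pictures.
- **Heights:** two wrist views gave poor heights for the leaf's top (scattered from -8 to +2 mm). I relied on the scene and side views (about 3–4 mm, against 6 mm in the text) and on touch.
- **Bystanders:** I did not go near the other leaf, the pin or the cartridge, but I made no separate final measurement of them.

I tilted the gripper about 5° to keep the wrist clear of the microscope eyepiece.

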